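# Return a setting plate to its spring-lid case

### The arm

A 6-joint arm with a two-finger parallel gripper is mounted at the origin on a cart in front of the work surface, level with it; the furniture and walls round the work are solid. World frame = base frame: x ahead of the robot, y to its left, z up, the work surface at z = 0. Lengths are in mm, angles in rad, forces in N, time in s.
With the tool pointing down it reaches from about 275 to 1000 mm from the base axis. Payload 8.4 kg.
Tool frame: the origin (TCP) lies at the very end of the fingers, on their centre line; the grasp point (between the pads) lies 19 mm behind it; z points along the fingers, y is the direction in which the jaws open and shut (so a half turn about z gives the same grasp; the last joint's range is limited). The gripper opens to 85 mm and grips with 20 to 120 N. Pads are 22 mm wide; open, the fingers measure 114 mm over their backs; the gripper's body (76 mm by 85 mm) begins 54 mm behind the grasp point. The pads swing forward as they close: fully open they stand 13 mm farther back than shut.
Start: joints at [1.318, 0.353, 1.633, -0, 1.155, -0.002], TCP at [155.11, 605.449, 231.281] pointing down, gripper open.
Joint ranges: [-2.63, 2.63], [-0.92, 2.1], [0.06, 2.66], [-1.3, 4.44], [0, 2.69], [-3.02, 3.02]. Speed limits (rad/s): [2.22, 2.22, 2.79, 3.14, 3.14, 3.14].

### API

Orientations are given as [roll, pitch, yaw] about the fixed x, y, z axes, in that order (R = Rz(yaw) Ry(pitch) Rx(roll)).
In Python, from rig import sense, grab_frame, get_calibration, sign_off, boxes_of, trace gives the robot as it stands.
- The arm moves only by the tool servo_tool, never from a script. Its argument "rows" is a list of rows, each a list of 3 entries, a list of its own where there are three numbers: the finger opening in mm, from 0 to 85.4, then the shift along the tool's x, y, z in mm, then the turn, a rotation vector about the tool's x, y, z in degrees. A call has 1 to 8 rows; each row shifts and turns the commanded pose from where the row before left it, along the tool's axes as they then stand; what a row does not reach is not made up. A row lasts 1/8 s, in which the tool goes at most 62.5 mm and 10.7 degrees, less where a joint would pass 70% of its speed; a pose out of reach is approached as far as the arm can. A call is refused whole if a number of a shift passes 62.5 or a number of a turn 10.7, either way. A call with a gripper value outside its range is refused whole. The fingers move at their own pace and stop on an object; "force" is the grip in N (left out, the last holds). Time passes only in rows, so rows that do not move let the fingers close. It gives the time, the measured TCP pose, the force and the opening at its end, in the units of the state.
- sense(): the state, without advancing time (a new reading comes with each control period).
- grab_frame(name): name is "scene" or "top" or "wrist"; returns the picture (384x512x3 uint8, blue, green, red); there is no depth.
- get_calibration(name): a dict with "intrinsics" (3x3 intrinsics, pixels), "world_to_cam" (4x4, takes a point from world to camera coordinates). Camera axes: x right, y down, z forward; pixel columns grow to the right and rows downward; lengths in mm; the calibration is good to about 2 mm. The wrist camera is an equidistant fisheye: a pixel r from the principal point sees the ray r / f radians off the axis. A picture is of the moment at which its call begins: read the wrist's pose just before it. get_calibration takes no time and is no camera call; for the wrist camera it gives the pose at the moment of the call.
- sign_off(): hands the job in, once; it reports no verdict.
Trained networks look in the newest picture that a camera, given by its name, has taken for a name from the list of things; names that differ only in an ending like _2 or _b are one class to them, and where a whole thing is asked for, a point or a joint stands for the part that bears it (a point fixed in the world has none). Each returns a list of dicts, best first, with "conf" (0 to 1); they miss things now and then, are a little off and sometimes report something else, mostly with a low value. They report only what shows in the picture. A call takes as long as a camera call. They do not tell look-alikes from the thing itself.
- boxes_of(camera, thing): "centre" ([x, y, z] in mm, in the coordinates of the camera as it stood for that picture, good to about 4 mm: the middle of the surface that is visible of it).
- trace(camera, thing): "mask" (384x512 bool, what is visible of it).
The state is a dict: "clock": time; "qpos": joint angles; "qvel": joint speeds; "joint_efforts": joint torques, N m; "eef_pos": TCP position; "tcp_rot": TCP orientation; "contact_force": force on the tool from outside, world axes, zero at the start; "wrist_torque": the same for the moment, N m; "opening": opening from 0.0 (shut) to 1.0 (fully open).
Only numpy, scipy, OpenCV 4.12 (cv2) and the standard library are available. Lean on these libraries where they do the work, as an engineer would, in place of code of your own. Each camera call takes 0.05 s, during which the arm holds its last target. There are 200 camera calls.

### The job

Put the loose setting plate back in the blue case: press the red release button so that the lid springs fully open, then lay the plate in the free end of the tray. It should carry on the overlapping fan, with about a third of it resting on the last plate and its far edge on the tray floor, square to the tray and with its orange rib the same way round as the others. Leave the two plates in the tray where they lie and the lid open.

Things in the scene. Friction and masses are not known exactly. Their poses are not given: they have to be found in the camera images.
- case: Blue case fixed to the table. Origin on the table under the tray's centre; x from button side to hinge side, y along the tray (fan runs to +y, the free end), z up. Tray inside 100 (x) by 208 mm (y), floor 4 mm and rim 16 mm above the table, walls 5 mm. The button's ledge, 100 mm wide and 16 mm high, reaches to x = -139 mm. Lid hinge line at x = +59 mm, 16 mm high.
- lid (a joint): Lid hinge: 0 shut and latched, 1.92 rad fully open at its stop, leaning back clear of the tray. Grey shell with a clear window, 32 mm deep, top 48 mm above the table when shut. Its spring opens it in about a second once the latch lets go and keeps it open; it swings up and away from the button.
- release_top (a point): Centre of the top face of the red round push button, 32 mm across, 40 mm above the table when up, at x = -106 mm, y = 0 of the case. Pressed straight down. Round it is a black housing 48 mm across, its top 28 mm above the table.
- release (a joint): Button travel: 0 up, 0.008 m fully down; needs 1.5 N to start and 5 N fully down, springs back. The latch lets go of the lid at about 5 mm and does not catch again by itself.
- plate_a: First plate, flat on the tray floor. All three are alike: bright steel-coloured with a dark line along each y edge, 84 (own x) by 80 (own y) by 5 mm, about 100 g, with one orange rib on top to hold it by: 12 mm thick (x), 26 mm long (y), 21.5 mm high above the plate, its middle at y = -17 mm. Origin at the centre of the underside, z up out of the ribbed face.
- plate_b: Second and last plate in the tray, like plate_a, its -y end on plate_a with 30 mm overlap and its +y end on the tray floor: 50 mm further along than plate_a, sloping down to +y by about 6 degrees.
- plate_c: The loose plate, like plate_a, flat on the table to the right of the case. Its place: about 50 mm further along the case's y than plate_b, on the tray's middle line, axes as those of the case, -y end on plate_b, +y end on the tray floor.
- plate_a_rib (a point): Middle of the top of plate_a's rib, 27 mm above its underside.
- plate_b_rib (a point): Middle of the top of plate_b's rib.
- plate_c_rib (a point): Middle of the top of plate_c's rib (the place to grip it: fingers either side of the rib's 12 mm, closing along the plate's x).
There are look-alikes about, which are no part of the job. Leave any purple or turquoise look-alike of the plate_c alone.

How it is judged (in metres and radians):
On the way:
1. the lid has sprung open to its stop (value of joint lid above 1.8 rad), for 0.2 s.
At the end, for the whole second after the job is handed in: Lid at its stop (within 0.12 rad), button up. Loose plate still, 35 to 66 mm along the fan from the last plate, within 10 mm of the middle line and 0.2 rad of square, sloping 0.04 to 0.19 rad onto the tray floor, rib the same way round. The other two plates moved under 12 mm (value of joint lid above 1.8 rad and value of joint release below 0.002 m and y of plate_c in the frame of plate_b between 0.035 and 0.066 m and x of plate_c in the frame of case between -0.01 and 0.01 m and z of plate_c in the frame of case between 0.005 and 0.011 m and angle between the y axis of plate_c and the y axis of case, either way round below 0.2 rad and angle between plate_c's own z axis and vertical between 0.04 and 0.19 rad and distance between plate_c_rib and plate_b_rib below 0.068 m and distance of each of plate_a, plate_b from where it was at the start of the episode below 0.012 m and linear speed of plate_c below 0.01 m/s); the robot touches nothing.
It also fails if it takes over 48 s, if anything falls off the work surface, if the arm or the gripper's body presses on something with over 40 N, if the wrist force passes 120 N, or if a joint passes its speed limit or range.

## Working session

There is one attempt and no reset: what is moved stays moved. The work goes in short steps, Python scripts to look and compute and a tool call to move; the robot and the scene stay as the last step left them, time stands still between calls to the robot, and variables do not carry over. Pictures are saved under pics/ and viewed, about 8 in all and at most 12, crops included, and the job is handed in when it is done.

Besides the shell and the picture viewer there is one more tool, called as a command line: name --argument value ..., lists and objects as JSON in quotes. servo_tool: Moves the arm, as the interface text tells. Its arguments: {"type":"object","properties":{"rows":{"type":"array","items":{"type":"array"}},"force":{"type":"number"}},"required":["rows"]}

```bash
mkdir -p pics
cat > h.py <<'E'
import numpy as np, cv2
from rig import *
def w2c(n): return np.array(get_calibration(n)["world_to_cam"]),np.array(get_calibration(n)["intrinsics"])
def toworld(n,p,c=None):
    T,K=c or w2c(n); return (np.linalg.inv(T)@np.r_[p,1])[:3]
def pix2z(n,u,v,z,c=None):
    T,K=c or w2c(n); d=np.linalg.inv(K)@[u,v,1]; Ti=np.linalg.inv(T)
    o=Ti[:3,3]; r=Ti[:3,:3]@d; return o+r*(z-o[2])/r[2]
def proj(n,P,c=None):
    T,K=c or w2c(n); q=K@(T@np.r_[P,1])[:3]; return q[:2]/q[2]
E
python3 - <<'E'
from h import *
s=sense(); print({k:np.round(v,3) for k,v in s.items()})
a=grab_frame("top"); b=grab_frame("scene")
cv2.imwrite("pics/a.png",np.hstack([a,b])[:,:] if 0 else cv2.resize(a,(800,600)));cv2.imwrite("pics/b.png",cv2.resize(b,(800,600)))
for n in("top","scene"):
  for t in("case","release_top","plate_c","plate_c_rib","lid"):
    for d in boxes_of(n,t): 
        w=toworld(n,d["centre"]); print(n,t,round(d["conf"],2),np.round(w),np.round(proj(n,w)*800/512))
E
```

```text
{'clock': np.float64(0.0), 'qpos': array([ 1.318,  0.354,  1.634,  0.   ,  1.155, -0.002]), 'qvel': array([ 0.   ,  0.   , -0.001, -0.   ,  0.   ,  0.   ]), 'joint_efforts': array([ 0.0000e+00, -6.0526e+01, -3.4207e+01,  0.0000e+00,  1.0000e-02,
       -0.0000e+00]), 'eef_pos': array([154.985, 604.992, 230.565]), 'tcp_rot': array([-3.14 , -0.   ,  2.891]), 'contact_force': array([ 0.69 , -0.201,  0.104]), 'wrist_torque': array([ 0.038, -0.013, -0.011]), 'opening': np.float64(0.997)}
top case 0.79 [523. 116.  51.] [234. 266.]
top release_top 0.47 [431. 125.  40.] [227. 333.]
top plate_c 0.88 [ 540. -160.    3.] [433. 261.]
top plate_c 0.84 [392. -19.   9.] [333. 362.]
top plate_c 0.73 [ 481. -335.    3.] [554. 303.]
top plate_c_rib 0.95 [ 541. -161.    5.] [433. 260.]
top plate_c_rib 0.85 [ 481. -339.    9.] [557. 302.]
top plate_c_rib 0.62 [393. -17.   6.] [331. 361.]
top lid 0.72 [535. 124.  47.] [230. 258.]
top lid 0.18 [ 483. -334.    2.] [553. 301.]
scene case 0.57 [495. 110.  44.] [277. 269.]
scene case 0.22 [ 481. -341.    8.] [483. 374.]
scene release_top 0.71 [498. 111.  43.] [277. 268.]
scene release_top 0.62 [426. 119.  43.] [248. 285.]
scene plate_c 0.94 [ 538. -164.    6.] [410. 321.]
scene plate_c 0.93 [ 478. -336.    6.] [479. 375.]
scene plate_c 0.57 [389. -28.  11.] [298. 336.]
scene plate_c_rib 0.95 [390. -29.   5.] [300. 338.]
scene plate_c_rib 0.61 [ 531. -163.    8.] [407. 322.]
scene plate_c_rib 0.6 [ 477. -343.    7.] [482. 376.]
scene plate_c_rib 0.29 [524. 108.  48.] [287. 260.]
scene lid 0.66 [525. 108.  46.] [287. 261.]
```

View pics/a.png

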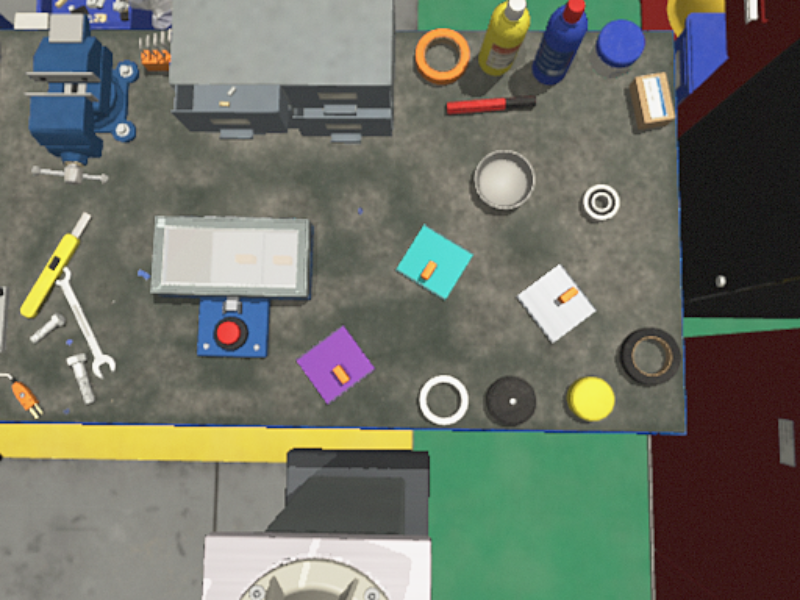

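View pics/b.png

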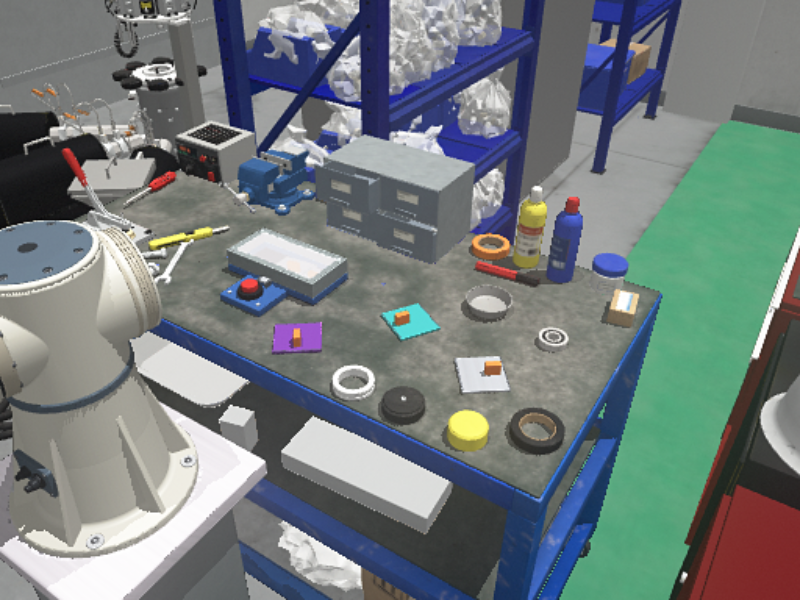

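Top view (800×600): the case is at (231,258) with the button at (229,332) and the free end to the left. Candidates for plate_c are the steel one at (556,303), the turquoise at (435,262) and the purple at (335,365). I choose the steel one. Next I measure it and check it in a crop.

Run:
```python
from h import *
im=grab_frame("top"); c=w2c("top"); print(np.round(np.linalg.inv(c[0])[:3,3]))
def rect(m,z,name):
    m=m.astype(np.uint8); k,_=cv2.findContours(m,0,2); k=max(k,key=cv2.contourArea)[:,0]
    P=np.float32([pix2z("top",u,v,z,c)[:2] for u,v in k]); r=cv2.minAreaRect(P); print(name,np.round(r[0],1),np.round(r[1],1),round(r[2],1))
for t,z in(("plate_c",5),("lid",48),("release_top",40)):
    for d in trace("top",t): rect(d["mask"],z,t+" %.2f"%d["conf"])
hsv=cv2.cvtColor(im,cv2.COLOR_BGR2HSV)
o=cv2.inRange(hsv,(5,120,120),(22,255,255)); 
x,y=int(567*.64),int(296*.64); m=np.zeros_like(o); m[y-15:y+15,x-15:x+15]=o[y-15:y+15,x-15:x+15]; rect(m,20,"ribC")
r=cv2.inRange(hsv,(170,130,120),(180,255,255))|cv2.inRange(hsv,(0,150,120),(3,255,255))
x,y=int(229*.64),int(332*.64); m=np.zeros_like(o); m[y-15:y+15,x-15:x+15]=r[y-15:y+15,x-15:x+15]; rect(m,38,"btn")
bl=cv2.inRange(hsv,(100,120,60),(120,255,255)); m=np.zeros_like(o); m[180:235,115:180]=bl[180:235,115:180]; rect(m,16,"ledge")
A=cv2.resize(im[170:230,320:392],None,fx=5,fy=5,interpolation=2);B=cv2.resize(im[130:235,90:205],None,fx=3.4,fy=3.4,interpolation=2)[:300]
B=cv2.resize(im[130:235,90:205],(360,300)) ;cv2.imwrite("pics/c.png",np.hstack([A,B]))
```

```text
[ 400. -126.  970.]
plate_c 0.93 [ 482.3 -335.6] [87.3 82.1] 37.4
plate_c 0.78 [391.  -20.5] [80.5 85.6] 38.2
plate_c 0.69 [ 539.5 -161.9] [84.8 81.1] 58.7
lid 0.57 [535.3 123. ] [222.9 119. ] 89.9
release_top 0.69 [431.8 124.1] [32.7 30.6] 2.2
ribC [ 492.3 -351.4] [10.9 25.3] 34.2
btn [431.9 124.7] [28.3 30.9] 0.8
ledge [440.8 124.3] [100.5  84.8] 89.3
```

View pics/c.png

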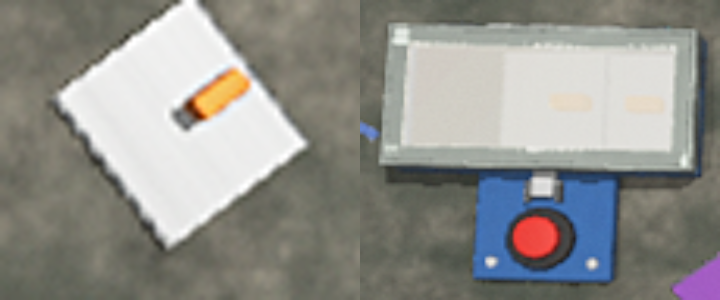

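The crop confirms the steel plate with its orange rib, which points up and to the right. In the case, the ribs show through the window at the right and the left end is free. Now I move over the button with the fingers shut.

servo_tool --rows '[[0,[0,0,0],[0,0,-7.2]],[0,[0,0,0],[0,0,-7.2]],[0,[-27.4,-48.1,15],[0,0,0]],[0,[-27.4,-48.1,15],[0,0,0]],[0,[-27.4,-48.1,15],[0,0,0]],[0,[-27.4,-48.1,15],[0,0,0]],[0,[-27.4,-48.1,15],[0,0,0]],[0,[-27.4,-48.1,15],[0,0,0]]]' --force 30

```text
clock: 1.8
eef_pos: [320.5, 315.6, 141.2]
tcp_rot: [3.141, 0.001, -3.141]
contact_force: [1.1, 0.1, 0.9]
opening: -0.002
```

servo_tool --rows '[[0,[-27.4,-48.1,18],[0,0,0]],[0,[-27.4,-48.1,18],[0,0,0]],[0,[-27.4,-48.1,18],[0,0,0]],[0,[-27.4,-48.1,18],[0,0,0]],[0,[0,0,0],[0,0,0]],[0,[0,0,0],[0,0,0]]]'

```text
clock: 2.55
eef_pos: [429.3, 124.6, 69.3]
tcp_rot: [3.141, -0.0, 3.141]
contact_force: [0.2, 0.7, 0.5]
opening: -0.001
```

Run:
```python
from h import *
s=sense(); print(s["clock"],s["eef_pos"],s["tcp_rot"],s["contact_force"],s["opening"])
T=np.linalg.inv(w2c("wrist")[0]); print(np.round(T,2)); print(w2c("wrist")[1])
```

```text
2.55 [429.34955638 124.56519631  69.34815886] [ 3.14146973e+00 -2.40422292e-04  3.14083051e+00] [0.21912696 0.65778254 0.52165533] -0.0011715696993140835
[[ 0.0000e+00  9.6000e-01  2.7000e-01  3.6080e+02]
 [ 1.0000e+00 -0.0000e+00  0.0000e+00  1.2518e+02]
 [ 0.0000e+00  2.7000e-01 -9.6000e-01  2.1332e+02]
 [ 0.0000e+00  0.0000e+00  0.0000e+00  1.0000e+00]]
[[297.31863964   0.         255.05853225]
 [  0.         297.31863964 195.2335931 ]
 [  0.           0.           1.        ]]
```

servo_tool --rows '[[0,[0,0,26],[0,0,0]],[0,[0,0,6],[0,0,0]],[0,[0,0,3],[0,0,0]],[0,[0,0,1.2],[0,0,0]],[0,[0,0,0],[0,0,0]]]'

```text
clock: 3.18
eef_pos: [429.4, 124.9, 33.5]
tcp_rot: [3.141, 0.0, -3.141]
contact_force: [-2.1, 1.7, 4.3]
opening: -0.002
```

servo_tool --rows '[[0,[0,0,-20],[0,0,0]],[30,[30,0,-50],[0,0,0]],[30,[30,0,-50],[0,0,0]],[30,[0,0,-50],[0,0,0]],[30,[0,0,0],[0,0,0]],[30,[0,0,0],[0,0,0]]]'

```text
clock: 3.92
eef_pos: [369.3, 124.4, 203.0]
tcp_rot: [-3.142, 0.001, -3.141]
contact_force: [-0.1, -0.3, 0.1]
opening: 0.351
```

Run:
```python
from h import *
a=grab_frame("top"); cv2.imwrite("pics/d.png",cv2.resize(a[100:260,60:260],(800,640))[:600]); print(sense()["eef_pos"],sense()["clock"])
```

```text
[368.91225918 124.2408421  202.35160203] 3.975
```

View pics/d.png

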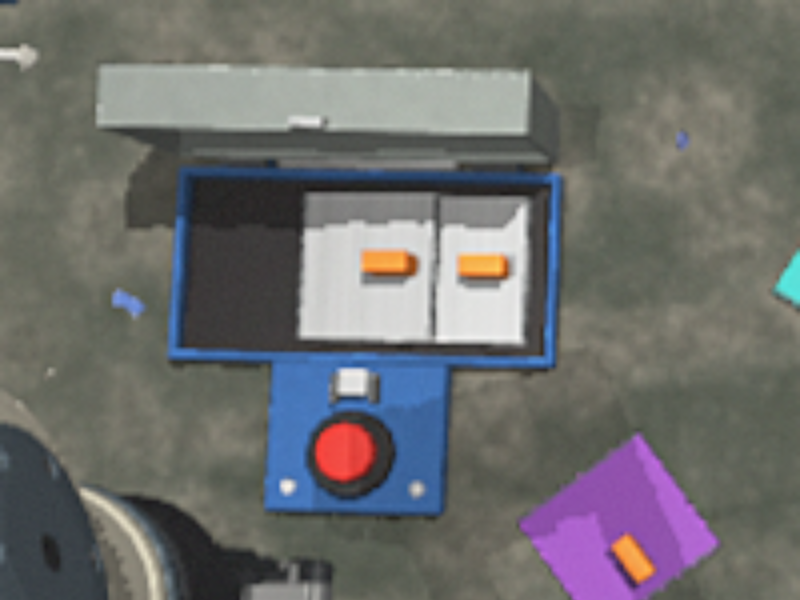

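The lid is fully open and the arm is clear. The tray rim corners in the crop are (182,170), (561,176), (552,367) and (172,358); plate_b's rib is at (387,262). I work out the goal from these.

Run:
```python
from h import *
c=w2c("top")
Q=[(182,170),(561,176),(552,367),(172,358)]
P=np.array([pix2z("top",60+u/4,100+v/4,16,c)[:2] for u,v in Q]);print(np.round(P,1),P.mean(0))
d=(P[0]-P[1])+(P[3]-P[2]); e=(P[0]-P[3])+(P[1]-P[2]); print("yaw",np.degrees(np.arctan2(-d[0],d[1])),np.degrees(np.arctan2(e[1],e[0])),np.linalg.norm(d)/2,np.linalg.norm(e)/2)
im=grab_frame("top"); hsv=cv2.cvtColor(im,cv2.COLOR_BGR2HSV); o=cv2.inRange(hsv,(5,120,120),(22,255,255))
o[:150]=0;o[180:]=0;o[:,200:]=0
n,l,s,ce=cv2.connectedComponentsWithStats(o)
for i in range(1,n):
  if s[i][4]>20: print(s[i],np.round(pix2z("top",*ce[i],28,c),1),np.round(pix2z("top",*ce[i],33,c),1))
```

```text
[[590.1 229.4]
 [588.7  13.4]
 [480.4  15.5]
 [482.9 229.8]] [535.52498084 122.0175714 ]
yaw -0.5089496753770505 -0.663891117180474 215.15002060135157 107.79541126150501
[151 163  13   6  64] [537.7 107.   28. ] [537.  105.8  33. ]
[175 164  12   5  59] [536.2  54.5  28. ] [535.5  53.6  33. ]
```

servo_tool --rows '[[40,[-12.3,-47.5,0],[0,0,0]],[40,[-12.3,-47.5,5],[0,0,0]],[40,[-12.3,-47.5,5],[0,0,0]],[40,[-12.3,-47.5,10],[0,0,0]],[40,[-12.3,-47.5,10],[0,0,0]],[40,[-12.3,-47.5,10],[0,0,0]],[40,[-12.3,-47.5,10],[0,0,0]],[40,[-12.3,-47.5,10],[0,0,0]]]'

```text
clock: 5.03
eef_pos: [467.3, -256.8, 140.9]
tcp_rot: [3.14, -0.003, -3.142]
contact_force: [0.9, 0.9, 0.9]
opening: 0.465
```

servo_tool --rows '[[40,[-12.3,-47.5,10],[0,0,0]],[40,[-12.3,-47.5,10],[0,0,0]],[40,[0,0,10],[0,0,9.2]],[40,[0,0,10],[0,0,9.2]],[40,[0,0,10],[0,0,9.2]],[40,[0,0,10],[0,0,9.2]],[40,[0,0,10],[0,0,9.2]],[40,[0,0,0],[0,0,9.2]]]'

```text
clock: 6.02
eef_pos: [491.0, -349.5, 70.1]
tcp_rot: [-3.14, -0.005, 2.173]
contact_force: [0.6, 0.2, -0.2]
opening: 0.467
```

servo_tool --rows '[[40,[0,0,0],[0,0,0]],[40,[0,0,0],[0,0,0]]]'

```text
clock: 6.28
eef_pos: [492.2, -350.2, 72.2]
tcp_rot: [-3.141, -0.001, 2.182]
contact_force: [-0.3, -0.6, -0.3]
opening: 0.468
```

```bash
cat >> h.py <<'E'
def wpix(u,v,z,c):
    T,K=c; f=K[0,0]; p=np.array([u-K[0,2],v-K[1,2]]); r=np.hypot(*p); th=r/f
    d=np.r_[p/max(r,1e-9)*np.sin(th),np.cos(th)]; Ti=np.linalg.inv(T); o=Ti[:3,3]; w=Ti[:3,:3]@d
    return o+w*(z-o[2])/w[2]
def wrect(m,z,c):
    k,_=cv2.findContours(m.astype(np.uint8),0,2); k=max(k,key=cv2.contourArea)[:,0]
    return cv2.minAreaRect(np.float32([wpix(u,v,z,c)[:2] for u,v in k]))
E
python3 - <<'E'
from h import *
s=sense(); c=w2c("wrist"); im=grab_frame("wrist"); print(s["clock"],s["eef_pos"],s["tcp_rot"],s["opening"])
hsv=cv2.cvtColor(im,cv2.COLOR_BGR2HSV); o=cv2.inRange(hsv,(5,120,150),(22,255,255))
n,l,st,ce=cv2.connectedComponentsWithStats(o)
for i in range(1,n):
  if st[i][4]>60: print(st[i],[np.round(x,1) for x in wrect(l==i,26.5,c)])
for d in trace("wrist","plate_c")[:2]: print(d["conf"],[np.round(x,1) for x in wrect(d["mask"],5,c)])
cv2.imwrite("pics/e.png",im)
E
```

```text
6.275 [ 492.22315655 -350.20457835   72.21597065] [-3.14109970e+00 -1.24365745e-03  2.18210329e+00] 0.4676434904033895
[436  14  23  37 417] [array([ 524.1, -157.3]), array([24.8, 25.5]), np.float64(58.3)]
[249 200  18  36 598] [array([ 493.9, -349. ]), array([11.4, 25.4]), np.float64(35.6)]
0.86 [array([ 484.1, -335.5]), array([84.5, 80.7]), np.float64(37.2)]
0.74 [array([ 541.6, -161.2]), array([88.1, 81.3]), np.float64(58.6)]
```

View pics/e.png

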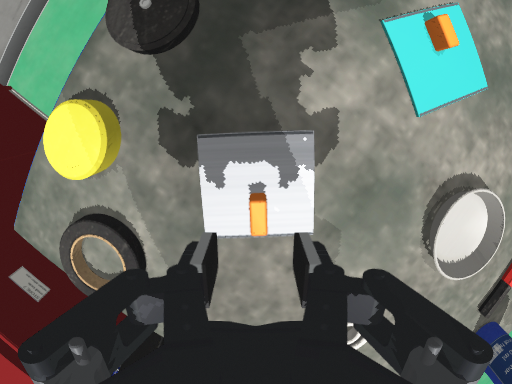

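The plate lies square between the fingers, with its rib at (258,215). The measured sizes, 84.5×80.7 and 11.4×25.4 mm, match. A small correction, then down, grip and lift.

servo_tool --rows '[[40,[0,2,0],[0,0,-1.5]],[40,[0,0,30],[0,0,0]],[40,[0,0,20],[0,0,0]],[40,[0,0,10],[0,0,0]],[40,[0,0,4],[0,0,0]],[40,[0,0,0],[0,0,0]]]'

```text
clock: 7.12
eef_pos: [494.4, -349.4, 9.2]
tcp_rot: [3.142, 0.0, 2.205]
contact_force: [-0.1, -0.4, -0.8]
opening: 0.469
```

servo_tool --rows '[[2,[0,0,0],[0,0,0]],[2,[0,0,0],[0,0,0]],[2,[0,0,0],[0,0,0]],[2,[0,0,0],[0,0,0]],[2,[0,0,0],[0,0,0]],[2,[0,0,0],[0,0,0]]]' --force 50

```text
clock: 7.88
eef_pos: [494.8, -349.6, 9.9]
tcp_rot: [3.141, 0.001, 2.205]
contact_force: [-1.1, 0.7, 5.7]
opening: 0.127
```

servo_tool --rows '[[2,[0,0,-10],[0,0,0]],[2,[0,0,-30],[0,0,0]],[2,[0,0,-40],[0,0,0]],[2,[0,0,-40],[0,0,0]],[2,[0,0,0],[0,0,9.25]],[2,[0,0,0],[0,0,9.25]],[2,[0,0,0],[0,0,9.25]],[2,[0,0,0],[0,0,9.25]]]'

```text
clock: 8.88
eef_pos: [494.1, -349.1, 129.6]
tcp_rot: [3.142, -0.0, 1.554]
contact_force: [0.6, -0.4, -0.0]
opening: 0.128
```

servo_tool --rows '[[2,[0,0,0],[0,0,0]],[2,[0,0,0],[0,0,0]]]'

```text
clock: 9.12
eef_pos: [494.2, -349.2, 129.3]
tcp_rot: [3.142, 0.0, 1.563]
contact_force: [-1.6, -0.2, -0.0]
opening: 0.125
```

Run:
```python
from h import *
s=sense(); c=w2c("wrist"); im=grab_frame("wrist"); print(s["clock"],s["eef_pos"],s["tcp_rot"],s["opening"],s["contact_force"])
z=s["eef_pos"][2]-4
for d in trace("wrist","plate_c")[:2]: print(d["conf"],[np.round(x,1) for x in wrect(d["mask"],z,c)])
cv2.imwrite("pics/f.png",im)
```

```text
9.125 [ 494.21879346 -349.16688159  129.28033605] [3.14155974e+00 9.02907695e-06 1.56261543e+00] 0.1248631614125504 [-1.59017027 -0.18733668 -0.04038459]
0.84 [array([ 494.5, -332. ]), array([83.8, 84.8]), np.float64(89.7)]
0.65 [array([ 517.8, -231.7]), array([52.8, 25.9]), np.float64(3.3)]
```

View pics/f.png

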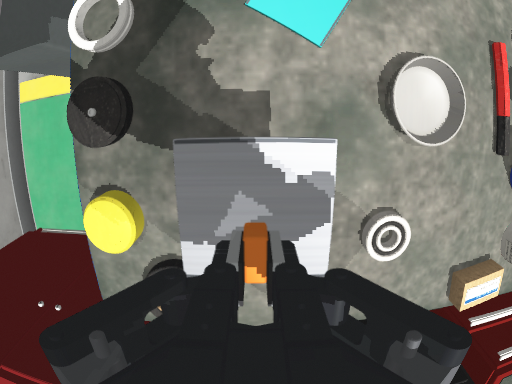

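The plate is held square, with its centre 17 mm in front of the TCP. I carry it over the free end and tilt it 6° with the +y side down.

servo_tool --rows '[[2,[40,4.2,0],[0,0,0]],[2,[56,4.2,0],[0,0,0]],[2,[56,4.2,0],[0,0,0]],[2,[56,4.2,0],[0,0,0]],[2,[56,4.2,0],[0,0,0]],[2,[56,4.2,0],[0,0,0]],[2,[56,4.2,0],[0,0,0]],[2,[56,4.2,0],[0,0,0]]]'

```text
clock: 10.22
eef_pos: [533.0, 84.2, 129.3]
tcp_rot: [3.141, -0.0, 1.561]
contact_force: [0.9, -1.2, -1.2]
opening: 0.129
```

servo_tool --rows '[[2,[50,3.8,0],[0,0,0]],[2,[23,0,0],[0,0,0]],[2,[0,0,0],[0,-6,0]],[2,[0,0,0],[0,0,0]],[2,[0,0,0],[0,0,0]],[2,[0,0,0],[0,0,0]]]'

```text
clock: 10.98
eef_pos: [537.5, 154.6, 129.1]
tcp_rot: [-3.141, 0.104, 1.558]
contact_force: [-0.3, -0.6, -0.9]
opening: 0.123
```

Run:
```python
from h import *
from scipy.spatial.transform import Rotation as R
s=sense(); c=w2c("wrist"); im=grab_frame("wrist"); print(s["clock"],s["eef_pos"],s["tcp_rot"],s["opening"],s["contact_force"])
M=R.from_euler("xyz",s["tcp_rot"]).as_matrix(); print(M.round(3))
cv2.imwrite("pics/g.png",im)
```

```text
10.975 [537.47267021 154.55721661 129.08956205] [-3.14127155  0.10359762  1.55834932] 0.12314442059204155 [-0.29907073 -0.60287523 -0.90576942]
[[ 0.012  1.    -0.002]
 [ 0.995 -0.012 -0.103]
 [-0.103 -0.    -0.995]]
```

View pics/g.png

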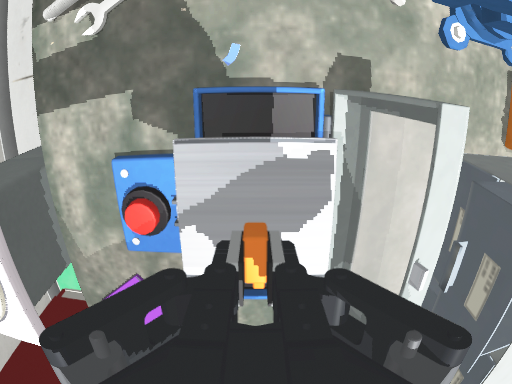

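The plate is over the tray and tilted. The far rim corners are at (194,89) and (324,87). I use them to check the midline and the free end from close by.

Run:
```python
from h import *
c=w2c("wrist")
for p in[(194,89),(324,87),(200,95),(319,93)]: print(np.round(wpix(*p,16,c),1))
```

```text
[487.8 235.   16. ]
[596.1 235.6  16. ]
[492.7 229.6  16. ]
[591.8 230.3  16. ]
```

The wrist view puts the tray's midline about 5 mm further in x and 4 mm in y than the top view. I aim for the mean, which the tolerance covers, and lower.

servo_tool --rows '[[2,[6,1.5,30],[0,0,0]],[2,[3.2,0,30],[0,0,0]],[2,[2.6,0,25],[0,0,0]],[2,[1.2,0,11],[0,0,0]],[2,[0.6,0,6],[0,0,0]],[2,[0,0,0],[0,0,0]],[2,[0,0,0],[0,0,0]]]'

```text
clock: 11.9
eef_pos: [539.7, 158.3, 27.0]
tcp_rot: [3.14, 0.104, 1.559]
contact_force: [0.4, 0.2, -0.7]
opening: 0.13
```

Run:
```python
from h import *
s=sense(); c=w2c("wrist"); im=grab_frame("wrist"); a=grab_frame("top")
print(s["clock"],s["eef_pos"],s["contact_force"])
cv2.imwrite("pics/i.png",np.hstack([cv2.resize(im[40:320,90:370],(400,400)),cv2.resize(a[130:210,90:210],(400,267))[:267].copy() if 0 else cv2.resize(a[120:220,90:190],(400,400))]))
```

```text
11.9 [539.68926809 158.29960175  27.01607295] [ 0.41866028  0.22474185 -0.67507538]
```

View pics/i.png

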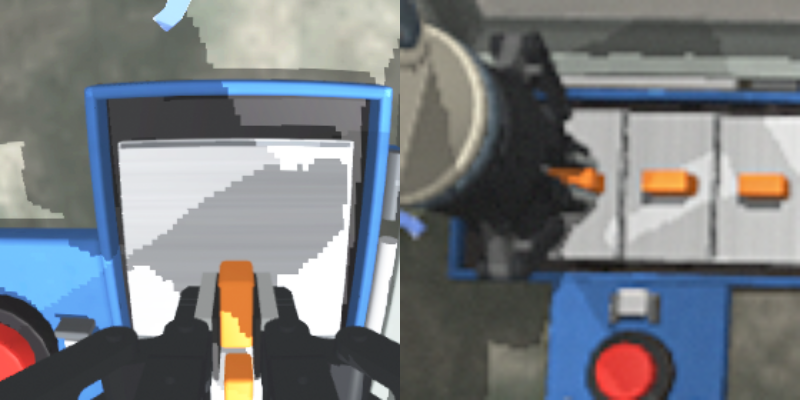

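The gaps to the two side walls are nearly equal, 13 and 16 px. The plate edges at 622 and 716 match the 50 mm pitch. I lower to contact.

servo_tool --rows '[[2,[0.3,0,3],[0,0,0]],[2,[0.2,0,2],[0,0,0]],[2,[0.1,0,1],[0,0,0]],[2,[0,0,0],[0,0,0]],[2,[0,0,0],[0,0,0]]]'

```text
clock: 12.62
eef_pos: [539.1, 158.1, 20.2]
tcp_rot: [-3.142, 0.105, 1.559]
contact_force: [-0.3, 0.6, 0.4]
opening: 0.128
```

servo_tool --rows '[[2,[0.1,0,0.8],[0,0,0]],[2,[0,0,0],[0,0,0]],[2,[0,0,0],[0,0,0]]]'

```text
clock: 13.0
eef_pos: [539.2, 158.1, 19.5]
tcp_rot: [3.141, 0.105, 1.559]
contact_force: [-0.1, -0.8, 0.1]
opening: 0.127
```

servo_tool --rows '[[16,[0,0,0],[0,0,0]],[22,[0,0,0],[0,0,0]],[30,[0,0,0],[0,0,0]],[30,[0,0,0],[0,0,0]],[30,[0,0,0],[0,0,0]],[30,[0,0,0],[0,0,0]]]'

```text
clock: 13.75
eef_pos: [539.1, 158.1, 19.4]
tcp_rot: [3.142, 0.105, 1.559]
contact_force: [-1.2, 0.7, 0.1]
opening: 0.35
```

servo_tool --rows '[[30,[0,0,-10],[0,0,0]],[30,[0,0,-30],[0,0,0]],[30,[0,0,-50],[0,0,0]],[30,[0,-10,-60],[0,0,0]],[30,[0,-30,-30],[0,0,0]],[30,[0,-60,0],[0,0,0]],[30,[0,-60,0],[0,0,0]],[30,[0,0,0],[0,0,0]]]'

```text
clock: 14.75
eef_pos: [375.4, 178.1, 198.7]
tcp_rot: [-3.14, 0.105, 1.561]
contact_force: [-0.3, 0.3, 0.6]
opening: 0.352
```

Run:
```python
from h import *
s=sense(); print(s["clock"],s["eef_pos"],s["contact_force"]); a=grab_frame("top"); b=grab_frame("scene"); c=w2c("top")
cv2.imwrite("pics/j.png",np.hstack([cv2.resize(a[110:230,90:210],(400,400)),cv2.resize(b[110:220,130:240],(400,400),interpolation=2)]))
hsv=cv2.cvtColor(a,cv2.COLOR_BGR2HSV); o=cv2.inRange(hsv,(5,120,120),(22,255,255)); o[:150]=0;o[180:]=0;o[:,200:]=0
n,l,st,ce=cv2.connectedComponentsWithStats(o)
for i in range(1,n):
  if st[i][4]>20: print(st[i],np.round(pix2z("top",*ce[i],30,c),1))
```

```text
14.75 [375.38294525 178.1030994  198.71776656] [-0.2894862   0.27718284  0.62371309]
[128 163  14   6  77] [536.3 156.7  30. ]
[151 163  13   6  64] [537.5 106.6  30. ]
[175 164  12   5  59] [535.9  54.1  30. ]
```

View pics/j.png

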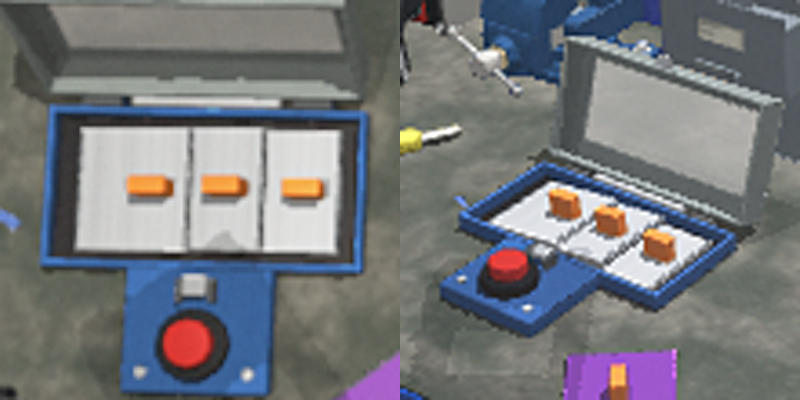

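The plate lies square on the fan at a 50.1 mm pitch. Ribs a and b are at the same pixels as before, the lid is open, the button is up and the arm is clear.

```bash
python3 -c "
from rig import *
print(sign_off())"
```

```text
the job is handed in; nothing more can be done
None
```

The loose plate is back in the blue case and the job is handed in, at about 15 s of the 48 s allowed. I pressed the release button and the lid sprang open. Then I gripped the steel plate by its rib, turned it square, tilted it 6° and laid it in the free end of the tray.

**Last checks:**
- **Fan spacing:** in the top view, plate_c's rib is 50.1 mm along from plate_b's. It is within about 1–2 mm of the rib line in x and square to the tray, with its rib the same way round.
- **Other plates:** their ribs are at the same pixels as before I placed the plate.
- **Lid, button and arm:** the lid is open, the button is up and the gripper is clear.

**Disagreement:** the wrist and top cameras differed by about 4–5 mm on where the tray sits, so I aimed at the mean. The gaps to the side walls then looked nearly equal. I felt no clear contact force on release, so the slope was judged from the geometry and the pictures, not measured.

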